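Charge the spice grinder and hold its bayonet lid at pulse

TASK

Tip all five nutmegs out of the scoop through the grinder's hopper into its chamber and set the scoop down upright on the worktop again. Then drop the lid into the bayonet slots and turn it clockwise, against the spring, to the round pulse stud half way to the lock; never let it click over into the lock, and finish still gripping the lid and holding it at pulse, because it springs back if let go. Leave the two spice jars and the sauce pot where they stand.

Things in the scene. Friction and masses are not known exactly. Their poses are not given: they have to be found in the camera images.
- grinder: Spice grinder, fixed: grey round motor body, 132 mm across the foot, with a bare-metal hopper on top, 150 high in all. Origin: centre of its underside, z up; its +x and -x directions point at the two bayonet slots. Below the throat lies the round grinding chamber: 70 wide at height 96, tapering to 52 at its floor at height 50.
- hopper (a point): Centre of the hopper's open mouth at the rim, height 150: 120 mm wide inside, narrowing evenly to 87 at height 118. Marks on the rim, the same on both sides: twin ribs over each slot (insert), a round stud 30 degrees clockwise from above (pulse), a wide block 60 degrees clockwise (lock).
- throat (a point): Centre of the throat on the ledge, height 96, where the centre of the seated lid's underside lies. Two lips above it (inner radius 37, heights 110 to 119) are broken by two slots on the grinder's +x and -x, each 44 degrees wide, radius 43.5. Under the lips a channel (heights 96 to 110, outer radius 43.5) is open clockwise of each slot, closed anticlockwise.
- pulse_stud (a point): One of the two round pulse studs on the hopper's rim, 63 mm from the axis, 30 degrees clockwise (seen from above) from the grinder's +x slot; the other faces it across the hopper. The lid's bar points at the studs at pulse.
- switch_ring (a joint): Turn (rad, clockwise from above positive) of the sprung ring that the lid's lugs push in the channel. 0 at rest; about 0.10 rad of lid turn is free before they meet, so 0.42 at the pulse studs. Return spring 0.07 N m at 0, 0.12 at 0.42. A spring pawl blocks it from 0.77 up to about 0.45 N m, then it clicks over (lock), to the stop at 1.01. A small black pointer under the hopper turns with it.
- lid: Black bayonet lid, loose, standing on its underside. Origin: centre of the underside, z up. Disc 69 mm across, 16 thick; two lugs on its +x and -x sides reach radius 41, 10 thick (flush with the underside), 32 degrees wide each. A bar grip on a 24 mm stem lies along x over the lugs: 64 long, 18 wide, 36 to 68 above the underside. Half a turn makes no difference. 0.14 kg.
- lid_bar (a point): Middle of the lid's bar grip, on the lid's axis, 52 mm above its underside; pinch across its 18 mm width.
- scoop: Bare-metal hand scoop, open at the nose, standing on its flat bottom. Origin: centre of the bottom, x from handle to nose, z up. Inside 56 mm wide; floor 3 thick, flat to x = 17, then rising 15 degrees to the nose edge at x = 58, height 13.5; sides 44 high behind, 18 at the nose; back wall at x = -45. Handle x = -43 to -143, 16 wide, 36 to 48 above the bottom. 0.1 kg.
- scoop_grip (a point): Middle of the scoop's handle, 80 mm behind the scoop's origin, 42 above its bottom; pinch across its 16 mm width.
- scoop_lip (a point): Middle of the scoop's nose edge (x = 58, 13.5 mm above the bottom); the nutmegs roll out over it when the nose is tipped down 45 degrees or more.
- nutmeg_1: A whole nutmeg, brown, egg-shaped, 25 mm long and 19 mm thick, 12 g, lying in the scoop at the start; origin: its centre.
- nutmeg_2: A whole nutmeg, brown, egg-shaped, 25 mm long and 19 mm thick, 12 g, lying in the scoop at the start; origin: its centre.
- nutmeg_3: A whole nutmeg, brown, egg-shaped, 25 mm long and 19 mm thick, 12 g, lying in the scoop at the start; origin: its centre.
- nutmeg_4: A whole nutmeg, brown, egg-shaped, 25 mm long and 19 mm thick, 12 g, lying in the scoop at the start; origin: its centre.
- nutmeg_5: A whole nutmeg, brown, egg-shaped, 25 mm long and 19 mm thick, 12 g, lying in the scoop at the start; origin: its centre.
- chilli_jar: Glass spice jar with a dark cap, 44 mm across, 105 high, standing behind the work; origin: centre of its underside. Not to be disturbed.
- pepper_jar: The other spice jar, 45 mm across, 105 high; origin: centre of its underside. Not to be disturbed.
- sauce_pot: White plastic sauce pot with film lid, 99 mm across, 128 high; origin: centre of its underside. Not to be disturbed.
Things that resemble listed ones, but are neither listed nor needed, are in the scene too. Leave any green or purple look-alike of the lid alone.

How it is judged:
On the way, in this order (a step that is already met when the one before it is completed fails the run):
1. all five nutmegs lie in the grinding chamber, below the ledge (horizontal distance between each of nutmeg_1, nutmeg_2, nutmeg_3, nutmeg_4, nutmeg_5 and throat below 0.036 m and z of each of nutmeg_1, nutmeg_2, nutmeg_3, nutmeg_4, nutmeg_5 in the frame of grinder below 0.094 m), for 0.2 s.
2. the lid is seated in the throat, lugs in the slots, switch ring not yet turned (all of step 1 and horizontal distance between lid and throat below 0.006 m and z of lid in the frame of grinder between 0.092 and 0.101 m and angle between lid's own z axis and vertical below 0.1 rad and value of joint switch_ring below 0.12 rad and angle between the x axis of lid and the x axis of grinder, either way round below 0.26 rad), for 0.1 s.
At the end, for the whole second after the job is handed in: All five nutmegs in the chamber; lid seated flat in the throat (centre within 6 mm, height within 5 mm), its bar 16 to 46 degrees clockwise of the slots, switch ring still at 0.27 to 0.60 rad, gripped by the fingers; scoop upright on the worktop, let go, at rest (all of step 1 and horizontal distance between lid and throat below 0.006 m and z of lid in the frame of grinder between 0.092 and 0.101 m and angle between each of lid, scoop's own z axis and vertical below 0.1 rad and value of joint switch_ring between 0.27 and 0.6 rad and velocity of joint switch_ring between -0.1 and 0.1 rad/s and angle between the x axis of lid and the x axis of grinder, either way round between 0.28 and 0.8 rad and contact force between the fingers and lid above 1 N and height (world z) of scoop below 0.006 m and linear speed of scoop below 0.02 m/s and contact force between scoop and the arm below 0.1 N and contact force between scoop and grinder below 0.1 N); the arm keeps its last pose, push and grip.
It fails at once if the lid clicks over into the lock (value of joint switch_ring above 0.82 rad).
It fails at once if the chilli jar is disturbed (distance of chilli_jar from where it was at the start of the episode above 0.03 m or angle between chilli_jar's own z axis and vertical above 0.3 rad).
It fails at once if the pepper jar is disturbed (distance of pepper_jar from where it was at the start of the episode above 0.03 m or angle between pepper_jar's own z axis and vertical above 0.3 rad).
It fails at once if the sauce pot is disturbed (distance of sauce_pot from where it was at the start of the episode above 0.03 m or angle between sauce_pot's own z axis and vertical above 0.3 rad).
It also fails if it takes over 72 s, if anything falls off the work surface, if the arm or the gripper's body presses on something with over 40 N, if the wrist force passes 120 N, or if a joint passes its speed limit or range.

ROBOT

A 6-joint arm with a two-finger parallel gripper is mounted at the origin on a cart in front of the work surface, level with it; the furniture and walls round the work are solid. World frame = base frame: x ahead of the robot, y to its left, z up, the work surface at z = 0. Lengths are in m, angles in rad, forces in N, time in s.
With the tool pointing down it reaches from about 0.425 to 0.95 m from the base axis. Payload 3.5 kg.
Tool frame: the origin (TCP) lies at the very end of the fingers, on their centre line; the grasp point (between the pads) lies ctrl.pinch_z behind it (ctrl.pinch_z is the distance from the TCP to the grasp point, in m); z points along the fingers, y is the line along which they close (so a half turn about z gives the same grasp; the last joint's range is limited). The gripper opens to 85 mm and grips with 20 to 120 N. Pads are 22 mm wide; open, the fingers measure 114 mm over their backs; the gripper's body (76 mm by 85 mm) begins 54 mm behind the grasp point. The pads swing forward as they close: fully open they stand 13 mm farther back than shut.
Start: joints at [-1.457, 0.286, 1.577, -0, 1.279, -0.15], TCP at [0.176, -0.652, 0.231] pointing down, gripper open.
Joint ranges: [-2.77, 2.77], [-0.9, 2.22], [0.21, 2.48], [-1.53, 4.67], [0.24, 2.81], [-2.84, 2.84]. Speed limits (rad/s): [2.79, 2.79, 3.14, 3.14, 3.14, 3.14].

INTERFACE

Orientations are given as a unit quaternion [x, y, z, w].
In Python, from plant import ctrl gives the robot as it stands.
- The arm moves only by the tool shift_gripper, called after "Emit:" as name([rows], argument=value, ...), one row to a line, values as JSON. Schema: {"type":"object","properties":{"moves":{"type":"array","items":{"type":"object","properties":{"sx":{"type":"number"},"sy":{"type":"number"},"sz":{"type":"number"},"rx":{"type":"number"},"ry":{"type":"number"},"rz":{"type":"number"},"jaw":{"type":"number"}},"additionalProperties":false,"required":["jaw"]},"minItems":1,"maxItems":10},"squeeze":{"type":"number"},"only":{"type":"string"},"quiet":{"type":"boolean"},"lines":{"type":"string"}},"required":["moves"],"additionalProperties":false}. moves is a list of rows, 1 to 10 of them, each an object with the fields sx, sy, sz (the shift in shares of 1 m (1.0 is 1 m)), rx, ry, rz (a rotation vector in normalised numbers (1 is pi/2 rad)), jaw (the opening from 0.0 (shut) to 1.0 (fully open)); a field left out counts as zero (the opening has to be given); each row is the pose to reach, as a shift and turn from the pose commanded when the call began, along the tool's axes at that moment; what a row does not reach only later rows make up. A row lasts 1/8 s, in which the tool goes at most 0.0625 m and 0.188 rad, less where a joint would pass 70% of its speed; a pose out of reach is approached as far as the arm can. The fingers move at their own pace and stop on an object; squeeze is the grip in N (left out, the last holds). Time passes only in rows, so rows that do not move let the fingers close. The tool returns the time, the measured TCP pose, the force, the opening and the grip force at its end. only (a regular expression) keeps the lines of the reply that match it, lines (a string "A,B") keeps lines A to B, and quiet returns only ok. A shift or turn number past 1, either way, is cut back to 1. Input that does not fit is refused with a message, and nothing moves.
- ctrl.get_state(): the state, without advancing time (a new reading comes with each control period).
- ctrl.read_camera(name): name is "scene" or "top" or "wrist"; returns a dict with "pixels" (400x640x3 uint8, red, green, blue), "camera_matrix" (3x3 intrinsics, pixels), "dist_coeffs" ([k1, k2, p1, p2, k3] as OpenCV has them; the pictures are not rectified), "xyz" and "orientation" of the camera in the world. Camera axes: x right, y down, z forward; pixel columns grow to the right and rows downward; lengths in m; the calibration is good to about 2 mm. A picture is of the moment at which its call begins. There is no depth.
- ctrl.sign_off(): hands the job in; it is judged then, once.
Trained networks look in the newest picture that a camera, given by its name, has taken for a name from the list of things; names that differ only in an ending like _2 or _b are one class to them, and where a whole thing is asked for, a point or a joint stands for the part that bears it (a point fixed in the world has none). Each returns a list of dicts, best first, with "conf" (0 to 1); they miss things now and then, are a little off and sometimes report something else, mostly with a low value. They report only what shows in the picture. A call takes as long as a camera call. They do not tell look-alikes from the thing itself.
- ctrl.recognise(camera, thing): "position" ([x, y, z] in m, in world coordinates, good to about 4 mm: the middle of the surface that is visible of it).
- ctrl.masks_of(camera, thing): "region" (400x640 bool, what is visible of it).
- ctrl.mark_of(camera, thing): "position" ([x, y, z] in m, in world coordinates, good to about 4 mm: a listed point, or the origin of a listed thing).
The state is a dict: "time": time; "qpos": joint angles; "dq": joint speeds; "joint_efforts": joint torques, N m; "eef_pos": TCP position; "tcp_rot": TCP orientation; "contact_force": force on the tool from outside, world axes, zero at the start; "wrist_torque": the same for the moment, N m; "opening": opening from 0.0 (shut) to 1.0 (fully open); "finger_force": force on a finger pad.
Only numpy, scipy, OpenCV 4.12 (cv2) and the standard library are available. Lean on these libraries where they do the work, as an engineer would, in place of code of your own. Each camera call takes 0.05 s, during which the arm holds its last target. There are 200 camera calls.

## Working session

There is one attempt and no reset: what is moved stays moved. The work goes in short steps, Python scripts to look and compute and a tool call to move; the robot and the scene stay as the last step left them, time stands still between calls to the robot, and variables do not carry over. Pictures are saved under pics/ and viewed, at most 13 in all, crops included, and the job is handed in when it is done.

```bash
ls; mkdir -p pics
```

Create h.py:
```python
from plant import ctrl
import numpy as np, cv2
from scipy.spatial.transform import Rotation as R
def save(cam,name):
    c=ctrl.read_camera(cam); cv2.imwrite('pics/'+name,c['pixels'][:,:,::-1]); return c
def proj(c,P):
    Rm=R.from_quat(c['orientation']).as_matrix(); t=np.array(c['xyz'])
    p,_=cv2.projectPoints(((np.atleast_2d(P)-t)@Rm).astype(float),np.zeros(3),np.zeros(3),np.array(c['camera_matrix'],float),np.array(c['dist_coeffs'],float)); return p[:,0]
def ray(c,uv,z):
    Rm=R.from_quat(c['orientation']).as_matrix(); t=np.array(c['xyz'])
    n=cv2.undistortPoints(np.array(uv,float).reshape(-1,1,2),np.array(c['camera_matrix'],float),np.array(c['dist_coeffs'],float))[:,0]
    d=np.c_[n,np.ones(len(n))]@Rm.T
    return t+d*((z-t[2])/d[:,2])[:,None]
```

Run:
```python
from h import *
for cam in ('scene','top'):
    c=save(cam,cam+'1.png'); print(cam,np.round(c['xyz'],3))
    for th in ['grinder','hopper','throat','pulse_stud','lid','lid_bar','scoop','scoop_grip','scoop_lip','nutmeg_1','chilli_jar','pepper_jar','sauce_pot']:
        print(th,[(np.round(d['position'],3).tolist(),round(d['conf'],2),proj(c,d['position'])[0].astype(int).tolist()) for d in ctrl.mark_of(cam,th)])
s=ctrl.get_state();print(s['eef_pos'],s['tcp_rot'],s['time'],ctrl.pinch_z)
```

```text
pics
scene [0.199 0.45  0.978]
grinder [([0.547, -0.09, -0.001], 0.85, [330, 213]), ([0.683, -0.285, -0.001], 0.52, [330, 154])]
hopper [([0.548, -0.095, 0.152], 0.81, [332, 180]), ([0.717, 0.078, 0.002], 0.16, [249, 222])]
throat [([0.541, -0.094, 0.094], 0.95, [333, 195])]
pulse_stud [([0.61, -0.11, 0.153], 0.6, [317, 166]), ([0.682, -0.285, 0.002], 0.24, [330, 153])]
lid [([0.445, -0.32, -0.002], 0.71, [398, 181]), ([0.57, -0.284, -0.001], 0.58, [358, 169])]
lid_bar [([0.568, -0.286, 0.051], 0.72, [361, 159]), ([0.443, -0.312, 0.053], 0.69, [400, 171]), ([0.468, -0.433, 0.052], 0.6, [412, 145])]
scoop []
scoop_grip [([0.438, 0.234, 0.045], 0.88, [289, 316])]
scoop_lip [([0.497, 0.109, 0.01], 0.94, [302, 270])]
nutmeg_1 [([0.474, 0.156, 0.011], 0.64, [298, 288]), ([0.471, 0.199, 0.009], 0.58, [288, 302]), ([0.448, 0.186, 0.012], 0.55, [299, 303]), ([0.458, 0.169, 0.012], 0.51, [300, 296]), ([0.479, 0.182, 0.01], 0.47, [290, 295])]
chilli_jar [([0.712, -0.219, -0.001], 0.89, [311, 162]), ([0.455, 0.167, 0.012], 0.67, [301, 295])]
pepper_jar [([0.68, -0.285, -0.002], 0.78, [331, 154]
[... 607 characters left out ...]
), ([0.465, -0.433, 0.05], 0.71, [451, 254])]
scoop [([0.476, 0.157, 0.0], 0.68, [246, 247])]
scoop_grip [([0.436, 0.232, 0.04], 0.92, [217, 260])]
scoop_lip [([0.502, 0.115, 0.01], 0.58, [260, 238])]
nutmeg_1 [([0.451, 0.163, 0.011], 0.51, [243, 255]), ([0.473, 0.193, 0.012], 0.49, [233, 247]), ([0.481, 0.179, 0.016], 0.48, [238, 245]), ([0.475, 0.153, 0.012], 0.44, [247, 247]), ([0.45, 0.186, 0.017], 0.4, [235, 255])]
chilli_jar [([0.713, -0.222, -0.002], 0.74, [374, 170])]
pepper_jar [([0.68, -0.282, 0.0], 0.7, [394, 181])]
sauce_pot [([0.723, 0.073, -0.0], 0.57, [277, 165])]
[ 0.17601638 -0.65161929  0.23129016] [ 9.91317224e-01  1.31492054e-01  7.79793363e-06 -2.79176621e-05] 1.4 0.0187
```

View pics/scene1.png

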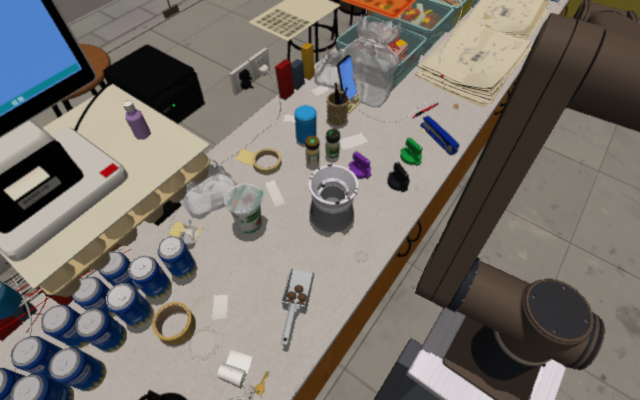

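View pics/top1.png

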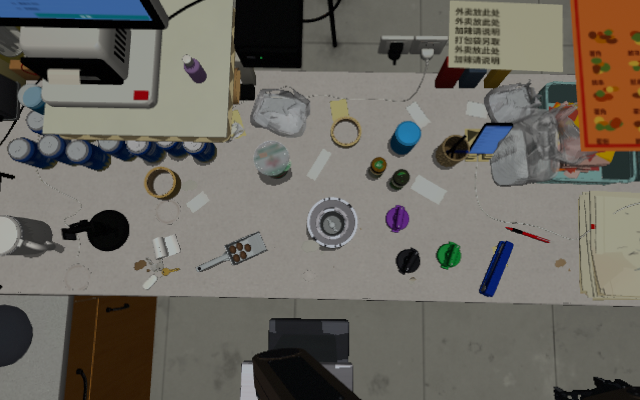

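Run:
```python
import cv2,numpy as np
a=cv2.imread('pics/top1.png')
f=lambda u,v,r:cv2.resize(a[v-r:v+r,u-r:u+r],(400,400),interpolation=cv2.INTER_CUBIC)
cv2.imwrite('pics/crop1.png',np.hstack([f(332,222,32),f(407,260,20)]))
```

```text
(no output)
```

View pics/crop1.png

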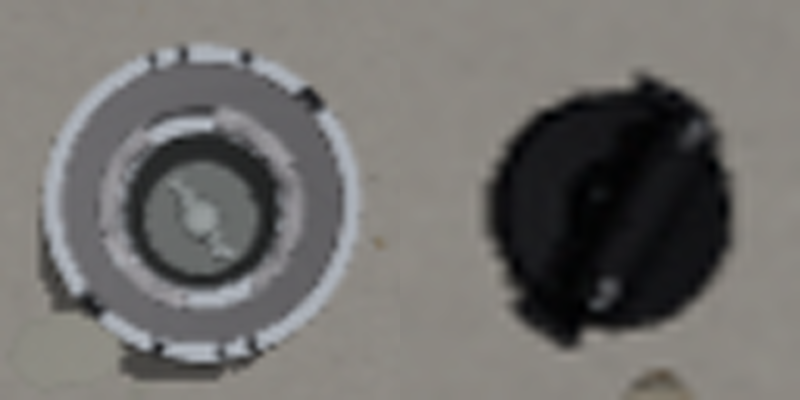

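Add to h.py:
```python
def pose(yaw,lean=0):
    "tool down, x at yaw (deg); lean>0 swings fingers toward -x tool side (rotation +lean about tool y ... z tilts to +x)"
    return R.from_euler('z',yaw,degrees=True)*R.from_euler('x',180,degrees=True)*R.from_euler('y',lean,degrees=True)
def rel(P,Q,base=None):
    if base is None:
        s=ctrl.get_state(); base=(s['eef_pos'],R.from_quat(s['tcp_rot']))
    d=base[1].inv().apply(np.array(P)-base[0]); r=(base[1].inv()*Q).as_rotvec()
    return np.round(np.r_[d,r],4).tolist()
def bar(): # nothing
    pass
```

Run:
```python
from h import *
b0=([0.176,-0.6516,0.2313],pose(15.1))
print(rel([0.45,-0.30,0.30],pose(60),b0))
```

```text
[0.3561, -0.2681, -0.0687, 0.0, 0.0, -0.7837]
```

Units first: turns go in shares of pi/2 rad. So -0.784 rad / 1.5708 = -0.4991.

Emit:
shift_gripper([
  {"sx":0.05,"sy":-0.04,"sz":-0.03,"rz":-0.0637,"jaw":1},
  {"sx":0.1,"sy":-0.08,"sz":-0.06,"rz":-0.1273,"jaw":1},
  {"sx":0.15,"sy":-0.12,"sz":-0.07,"rz":-0.2228,"jaw":1},
  {"sx":0.2,"sy":-0.155,"sz":-0.07,"rz":-0.2865,"jaw":1},
  {"sx":0.245,"sy":-0.19,"sz":-0.07,"rz":-0.3501,"jaw":1},
  {"sx":0.29,"sy":-0.225,"sz":-0.07,"rz":-0.4138,"jaw":1},
  {"sx":0.33,"sy":-0.255,"sz":-0.07,"rz":-0.4775,"jaw":1},
  {"sx":0.356,"sy":-0.268,"sz":-0.07,"rz":-0.4991,"jaw":1},
  {"sx":0.356,"sy":-0.268,"sz":-0.07,"rz":-0.4991,"jaw":1},
])

```text
time: 2.52
eef_pos: [0.4509, -0.2986, 0.3015]
tcp_rot: [0.865, 0.502, 0.0, 0.0]
contact_force: [-0.2, 0.6, 0.7]
opening: 0.997
finger_force: 0.0
```

Run:
```python
from h import *
c=save('wrist','w1.png')
for th in ['lid','lid_bar','grinder','throat','hopper','pulse_stud']:
    print(th,[(np.round(d['position'],3).tolist(),round(d['conf'],2),proj(c,d['position'])[0].astype(int).tolist()) for d in ctrl.mark_of('wrist',th)])
print(c['xyz'],R.from_quat(c['orientation']).as_matrix().round(2).tolist())
print(rel([0.437,0.233,0.25],pose(117.5)))
```

```text
lid [([0.449, -0.316, 0.002], 0.87, [325, 173])]
lid_bar [([0.449, -0.316, 0.052], 0.98, [326, 181]), ([0.47, -0.438, 0.048], 0.91, [388, 256]), ([0.57, -0.288, 0.054], 0.58, [408, 106])]
grinder []
throat []
hopper []
pulse_stud []
[ 0.48541972 -0.23948439  0.44465033] [[0.87, -0.48, -0.13], [-0.5, -0.84, -0.23], [-0.0, 0.27, -0.96]]
[0.456, -0.2781, 0.0513, -0.0002, 0.0, -1.0048]
```

View pics/w1.png

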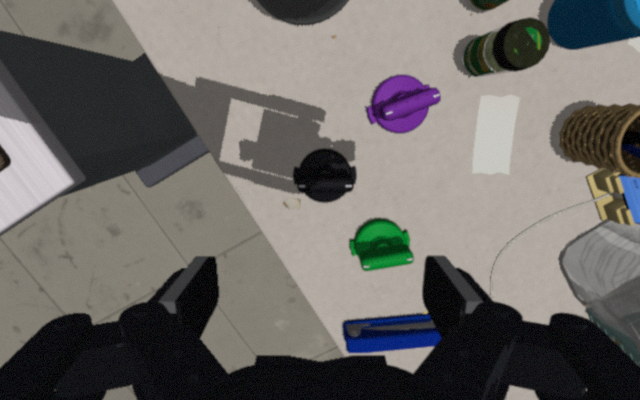

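Converted, -1.005 rad / 1.5708 = -0.6398.

Emit:
shift_gripper([
  {"sx":0.04,"sy":-0.025,"rz":-0.0318,"jaw":1},
  {"sx":0.09,"sy":-0.055,"rz":-0.0955,"jaw":1},
  {"sx":0.14,"sy":-0.085,"rz":-0.191,"jaw":1},
  {"sx":0.19,"sy":-0.115,"rz":-0.2674,"jaw":1},
  {"sx":0.24,"sy":-0.145,"sz":0.01,"rz":-0.3438,"jaw":1},
  {"sx":0.29,"sy":-0.175,"sz":0.02,"rz":-0.4202,"jaw":1},
  {"sx":0.34,"sy":-0.205,"sz":0.03,"rz":-0.4966,"jaw":1},
  {"sx":0.39,"sy":-0.235,"sz":0.04,"rz":-0.573,"jaw":1},
  {"sx":0.435,"sy":-0.262,"sz":0.05,"rz":-0.6398,"jaw":1},
  {"sx":0.456,"sy":-0.278,"sz":0.051,"rz":-0.6398,"jaw":1},
])

```text
time: 4.12
eef_pos: [0.4361, 0.2355, 0.2493]
tcp_rot: [0.517, 0.856, -0.001, -0.001]
contact_force: [-0.2, -0.5, -0.3]
opening: 0.995
finger_force: 0.0
```

Emit:
shift_gripper([
  {"jaw":1},
])

```text
time: 4.25
eef_pos: [0.4365, 0.2346, 0.25]
tcp_rot: [0.517, 0.856, -0.0, -0.0]
contact_force: [-1.6, -0.0, -1.2]
opening: 1.003
finger_force: 0.0
```

Run:
```python
from h import *
c=save('wrist','w2.png')
for th in ['scoop','scoop_grip','scoop_lip','nutmeg_1']:
    print(th,[(np.round(d['position'],3).tolist(),round(d['conf'],2),proj(c,d['position'])[0].astype(int).tolist()) for d in ctrl.mark_of('wrist',th)])
```

```text
scoop [([0.472, 0.161, 0.006], 0.94, [317, 235])]
scoop_grip [([0.438, 0.233, 0.044], 0.89, [320, 176]), ([0.496, 0.11, 0.017], 0.17, [315, 282])]
scoop_lip [([0.496, 0.107, 0.015], 0.87, [314, 283])]
nutmeg_1 [([0.478, 0.177, 0.01], 0.84, [327, 227]), ([0.475, 0.149, 0.013], 0.81, [315, 247]), ([0.453, 0.165, 0.013], 0.58, [304, 228]), ([0.443, 0.182, 0.016], 0.54, [303, 211]), ([0.471, 0.195, 0.014], 0.5, [330, 213])]
```

View pics/w2.png

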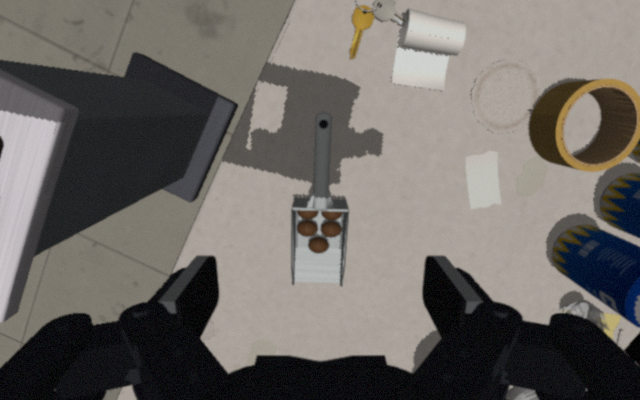

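Run:
```python
from h import *
c=ctrl.read_camera('wrist')
A=ray(c,[[322.5,114],[320,196]],0.048); L=ray(c,[[318.5,283]],0.0135)
M=ctrl.masks_of('wrist','scoop_grip')
print(A,L)
for a,b in ((A[0],A[1]),(A[0],L[0])):
    d=b-a; print(np.degrees(np.arctan2(d[1],d[0])),np.hypot(d[0],d[1]))
yaw=-62; g=L[0][:2]-0.138*np.array([np.cos(np.radians(yaw)),np.sin(np.radians(yaw))]); print(g)
# check: lean direction: fingers (z axis) should tilt toward nose
print(pose(118,-30).as_matrix()[:,2], pose(118,30).as_matrix()[:,2])
```

```text
[[0.41206561 0.2874904  0.048     ]
 [0.44796631 0.21339542 0.048     ]] [[0.50128412 0.10711399 0.0135    ]]
-64.1487592780831 0.08233423740659078
-63.68189357527102 0.2012351677352232
[0.43649704 0.22896076]
[ 0.23473578 -0.4414738  -0.8660254 ] [-0.23473578  0.4414738  -0.8660254 ]
```

Run:
```python
from h import *
Q=pose(116.3,-30); z=Q.as_matrix()[:,2]; G=np.array([0.440,0.231,0.042])
T=G+0.0187*z
print(rel(T-0.10*z,Q)); print(rel(T,Q),T)
```

```text
[0.0377, 0.0025, 0.1381, 0.0059, -0.5234, 0.0206]
[-0.0123, 0.0014, 0.2247, 0.0059, -0.5234, 0.0206] [0.44414272 0.22261785 0.02580532]
```

Converted, -0.523 rad / 1.5708 = -0.333.

Emit:
shift_gripper([
  {"sx":0.012,"sy":0.001,"sz":0.045,"rx":0.0013,"ry":-0.1082,"rz":0.0045,"jaw":1},
  {"sx":0.025,"sy":0.002,"sz":0.095,"rx":0.0025,"ry":-0.2228,"rz":0.0089,"jaw":1},
  {"sx":0.038,"sy":0.0025,"sz":0.138,"rx":0.0038,"ry":-0.333,"rz":0.0131,"jaw":1},
  {"sx":0.038,"sy":0.0025,"sz":0.138,"rx":0.0038,"ry":-0.333,"rz":0.0131,"jaw":1},
  {"sx":0.013,"sy":0.002,"sz":0.181,"rx":0.0038,"ry":-0.333,"rz":0.0131,"jaw":0.7},
  {"sx":-0.0123,"sy":0.0014,"sz":0.2247,"rx":0.0038,"ry":-0.333,"rz":0.0131,"jaw":0.5},
  {"sx":-0.0123,"sy":0.0014,"sz":0.2247,"rx":0.0038,"ry":-0.333,"rz":0.0131,"jaw":0.5},
])

```text
time: 5.48
eef_pos: [0.4434, 0.2208, 0.0248]
tcp_rot: [0.51, 0.82, -0.138, 0.218]
contact_force: [0.2, 0.1, 0.6]
opening: 0.501
finger_force: 0.0
```

Run:
```python
from h import *
Q=pose(116.3,-30); z=Q.as_matrix()[:,2]; G=np.array([0.440,0.231,0.042])
print(rel(G+0.0187*z,Q))
```

```text
[0.0006, 0.0014, -0.0015, -0.0051, -0.001, -0.0002]
```

Emit:
shift_gripper([
  {"jaw":0},
  {"jaw":0},
  {"jaw":0},
  {"jaw":0},
  {"jaw":0},
], squeeze=80)

```text
time: 6.1
eef_pos: [0.4456, 0.2246, 0.0287]
tcp_rot: [0.509, 0.821, -0.135, 0.222]
contact_force: [-0.3, -0.5, 7.3]
opening: 0.168
finger_force: 78.4
```

Add to h.py:
```python
d=np.array([np.cos(np.radians(-63.7)),np.sin(np.radians(-63.7)),0])
H=np.array([0.546,-0.094,0])
LIP=np.array([0.058,0,0.0135])
def scoop(off,z,tip,lip=None):
    "scoop pose with lip at H+off*d, height z, nose tipped down tip deg"
    Rs=R.from_euler('z',-63.7,degrees=True)*R.from_euler('y',tip,degrees=True)
    p=(H+off*d if lip is None else np.array(lip))*[1,1,0]+[0,0,z]
    return p-Rs.apply(LIP),Rs
def tcp(S,X): return S[0]+S[1].apply(X[0]), S[1]*X[1]
```

Run:
```python
from h import *
import pickle
s=ctrl.get_state(); b=(s['eef_pos'],R.from_quat(s['tcp_rot']))
o=np.array([0.4754,0.1593,0]); Rs=R.from_euler('z',-63.7,degrees=True)
X=(Rs.inv().apply(b[0]-o),Rs.inv()*b[1]); pickle.dump((X[0],X[1].as_quat()),open('X.pkl','wb')); print(X[0],X[1].as_euler('xyz',degrees=True))
lip0=o+Rs.apply(LIP)
print('lift',rel(*tcp(scoop(0,0.20,-8,lip0),X),b))
B=tcp(scoop(-0.02,0.195,-8),X); print('B',rel(*B,b))
```

```text
[-0.07177584  0.00226344  0.02866537] [ 179.74515038   30.08426683 -179.95424895]
lift [-0.0836, 0.0007, -0.146, 0.0001, -0.1396, -0.0007]
B [-0.2372, -0.0489, -0.0515, 0.0001, -0.1396, -0.0007]
```

Converted, -0.14 rad / 1.5708 = -0.0891.

Emit:
shift_gripper([
  {"sx":-0.008,"sz":-0.015,"ry":-0.0127,"jaw":0},
  {"sx":-0.022,"sz":-0.038,"ry":-0.0318,"jaw":0},
  {"sx":-0.04,"sz":-0.07,"ry":-0.0509,"jaw":0},
  {"sx":-0.058,"sy":0.0005,"sz":-0.102,"ry":-0.07,"jaw":0},
  {"sx":-0.074,"sy":0.0005,"sz":-0.13,"ry":-0.0828,"jaw":0},
  {"sx":-0.0836,"sy":0.0007,"sz":-0.146,"ry":-0.0891,"jaw":0},
  {"sx":-0.0836,"sy":0.0007,"sz":-0.146,"ry":-0.0891,"jaw":0},
])

```text
time: 6.98
eef_pos: [0.4445, 0.2252, 0.1953]
tcp_rot: [0.498, 0.804, -0.17, 0.277]
contact_force: [-0.2, -0.4, -1.9]
opening: 0.17
finger_force: 78.3
```

Run:
```python
from h import *
import pickle
a=pickle.load(open('X.pkl','rb'));X=(a[0],R.from_quat(a[1]))
B=tcp(scoop(-0.02,0.195,-8),X); print('B',rel(*B))
ctrl.read_camera('scene'); print([(np.round(q['position'],3),round(q['conf'],2)) for q in ctrl.mark_of('scene','scoop_lip')+ctrl.mark_of('scene','scoop_grip')])
ctrl.read_camera('top'); print([(np.round(q['position'],3),round(q['conf'],2)) for q in ctrl.mark_of('top','hopper')+ctrl.mark_of('top','throat')])
print(len(ctrl.mark_of('top','nutmeg_1')))
```

```text
B [-0.1403, -0.0486, 0.1133, -0.0011, -0.0028, -0.0006]
[(array([0.497, 0.112, 0.193]), 0.96), (array([0.441, 0.24 , 0.207]), 0.92), (array([0.449, 0.183, 0.188]), 0.67)]
[(array([ 0.549, -0.096,  0.147]), 0.84), (array([ 0.546, -0.089,  0.093]), 0.59), (array([0.48 , 0.182, 0.186]), 0.24)]
5
```

Emit:
shift_gripper([
  {"sx":-0.006,"sy":-0.002,"sz":0.005,"jaw":0},
  {"sx":-0.02,"sy":-0.007,"sz":0.016,"jaw":0},
  {"sx":-0.04,"sy":-0.014,"sz":0.032,"jaw":0},
  {"sx":-0.062,"sy":-0.0215,"sz":0.05,"jaw":0},
  {"sx":-0.084,"sy":-0.029,"sz":0.068,"jaw":0},
  {"sx":-0.104,"sy":-0.036,"sz":0.084,"jaw":0},
  {"sx":-0.122,"sy":-0.042,"sz":0.098,"jaw":0},
  {"sx":-0.134,"sy":-0.0465,"sz":0.108,"jaw":0},
  {"sx":-0.14,"sy":-0.0486,"sz":0.1133,"jaw":0},
  {"sx":-0.14,"sy":-0.0486,"sz":0.1133,"jaw":0},
])

```text
time: 8.57
eef_pos: [0.4806, 0.041, 0.1907]
tcp_rot: [0.499, 0.803, -0.172, 0.276]
contact_force: [0.3, 0.6, -1.6]
opening: 0.169
finger_force: 78.1
```

Run:
```python
from h import *
import pickle
a=pickle.load(open('X.pkl','rb'));X=(a[0],R.from_quat(a[1]))
c=save('scene','s2.png')
print([(np.round(q['position'],3),round(q['conf'],2),proj(c,q['position'])[0].astype(int)) for q in ctrl.mark_of('scene','scoop_lip')+ctrl.mark_of('scene','hopper')])
L=H-0.02*d; print('want',L)
for off,z,t in ((-.02,.19,5),(-.02,.182,15),(-.02,.174,25),(-.02,.167,35),(-.02,.16,45),(-.02,.153,55),(-.02,.146,65),(-.02,.142,73)):
    print(t,rel(*tcp(scoop(off,z,t),X)))
```

```text
[(array([ 0.533, -0.073,  0.195]), 0.56, array([332, 178])), (array([ 0.55 , -0.092,  0.149]), 0.58, array([331, 182])), (array([ 0.541, -0.091,  0.096]), 0.27, array([333, 195]))]
want [ 0.53713858 -0.07607027  0.        ]
5 [-0.0181, 0.0006, -0.0185, -0.0041, 0.225, 0.0022]
15 [-0.0317, 0.0005, -0.0254, -0.0043, 0.3996, 0.0027]
25 [-0.0474, 0.0005, -0.0288, -0.0045, 0.5741, 0.0032]
35 [-0.065, 0.0005, -0.0294, -0.0047, 0.7486, 0.0037]
45 [-0.0834, 0.0004, -0.026, -0.0048, 0.9232, 0.0042]
55 [-0.1018, 0.0004, -0.0186, -0.005, 1.0977, 0.0047]
65 [-0.1195, 0.0003, -0.0073, -0.0051, 1.2722, 0.0051]
73 [-0.1338, 0.0003, 0.0031, -0.0052, 1.4118, 0.0055]
```

Converted, 1.272 rad / 1.5708 = 0.8098.

Emit:
shift_gripper([
  {"sx":-0.009,"sz":-0.01,"ry":0.07,"jaw":0},
  {"sx":-0.018,"sz":-0.0185,"ry":0.1432,"jaw":0},
  {"sx":-0.0317,"sz":-0.0254,"ry":0.2546,"jaw":0},
  {"sx":-0.0474,"sz":-0.0288,"ry":0.3654,"jaw":0},
  {"sx":-0.056,"sz":-0.0294,"ry":0.4202,"jaw":0},
  {"sx":-0.065,"sz":-0.0294,"ry":0.4766,"jaw":0},
  {"sx":-0.074,"sz":-0.028,"ry":0.5322,"jaw":0},
  {"sx":-0.0834,"sz":-0.026,"ry":0.5876,"jaw":0},
  {"sx":-0.1018,"sz":-0.0186,"ry":0.699,"jaw":0},
  {"sx":-0.1195,"sz":-0.0073,"ry":0.8098,"jaw":0},
])

```text
time: 9.98
eef_pos: [0.5215, -0.0391, 0.2715]
tcp_rot: [0.501, 0.811, 0.159, -0.255]
contact_force: [-0.1, 0.2, -0.6]
opening: 0.168
finger_force: 78.1
```

Emit:
shift_gripper([
  {"jaw":0},
  {"jaw":0},
])

```text
time: 10.22
eef_pos: [0.5207, -0.0385, 0.2698]
tcp_rot: [0.503, 0.811, 0.157, -0.255]
contact_force: [-0.2, 0.4, -0.9]
opening: 0.168
finger_force: 78.2
```

Run:
```python
from h import *
import pickle
a=pickle.load(open('X.pkl','rb'));X=(a[0],R.from_quat(a[1]))
print(rel(*tcp(scoop(-.02,.146,65),X)))
print(rel(*tcp(scoop(-.02,.146,80),X)))
c=save('scene','s3.png'); t=save('top','t3.png')
for k in ('scene','top'): print([(np.round(q['position'],3).tolist(),round(q['conf'],2)) for q in ctrl.mark_of(k,'nutmeg_1')])
im=lambda x:cv2.imread('pics/'+x)
cv2.imwrite('pics/c3.png',np.hstack([cv2.resize(im('s3.png')[120:240,270:390],(400,400)),cv2.resize(im('t3.png')[170:270,280:380],(400,400))]))
```

```text
[0.0002, 0.0004, -0.0001, -0.0074, 0.0013, 0.0008]
[-0.0236, 0.0003, -0.0245, -0.0077, 0.2631, 0.0011]
[([0.556, -0.107, 0.06], 0.51), ([0.446, -0.314, 0.052], 0.29)]
[]
```

View pics/c3.png

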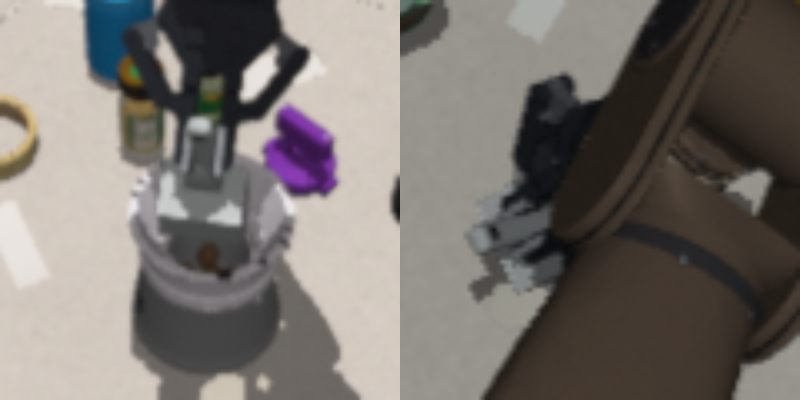

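Converted, -0.3 rad / 1.5708 = -0.191.

Emit:
shift_gripper([
  {"sx":-0.012,"sz":-0.0123,"ry":0.0828,"jaw":0},
  {"sx":-0.0236,"sz":-0.0245,"ry":0.1674,"jaw":0},
  {"sx":-0.0236,"sz":-0.0245,"ry":0.1674,"jaw":0},
  {"sx":-0.0236,"sz":-0.0245,"ry":0.1674,"jaw":0},
  {"sx":-0.01,"sz":-0.045,"ry":0.0955,"jaw":0},
  {"sz":-0.06,"jaw":0},
  {"sz":-0.085,"ry":-0.0955,"jaw":0},
  {"sz":-0.1,"ry":-0.191,"jaw":0},
])

```text
time: 11.42
eef_pos: [0.5462, -0.0893, 0.3555]
tcp_rot: [0.52, 0.841, 0.08, -0.126]
contact_force: [0.1, -0.6, -2.1]
opening: 0.171
finger_force: 78.2
```

Run:
```python
from h import *
import pickle
a=pickle.load(open('X.pkl','rb'));X=(a[0],R.from_quat(a[1]))
Rs=R.from_euler('z',-63.7,degrees=True)
s=ctrl.get_state();b=(s['eef_pos'],R.from_quat(s['tcp_rot'])); S=b[1]*X[1].inv(); print('scoop org',b[0]-S.apply(X[0]),'lip',b[0]-S.apply(X[0])+S.apply(LIP))
print([ (z,rel(*tcp((np.array([0.4754,0.1593,z]),Rs),X))) for z in (0.18,.03)])
ctrl.read_camera('scene')
print([(np.round(q['position'],3).tolist(),round(q['conf'],2)) for q in ctrl.mark_of('scene','nutmeg_1')])
```

```text
scoop org [ 0.55637563 -0.1150921   0.28333319] lip [ 0.57833965 -0.15920079  0.24989287]
[(0.18, [0.2679, 0.0496, 0.2367, -0.0007, -0.8249, 0.0004]), (0.03, [0.2235, 0.0491, 0.38, -0.0007, -0.8249, 0.0004])]
[([0.576, -0.157, 0.253], 0.5), ([0.56, -0.11, 0.058], 0.41)]
```

Run:
```python
from h import *
c=save('scene','s4.png')
p=proj(c,[[0.576,-0.157,0.253],[0.56,-0.11,0.058]]); print(p)
a=cv2.imread('pics/s4.png'); cv2.imwrite('pics/c4.png',cv2.resize(a[110:250,250:410],(800,600)[:1]+(700,) if 0 else (640,560),interpolation=cv2.INTER_CUBIC))
```

```text
[[338.94113182 136.34053718]
 [331.10347872 195.60260026]]
```

View pics/c4.png

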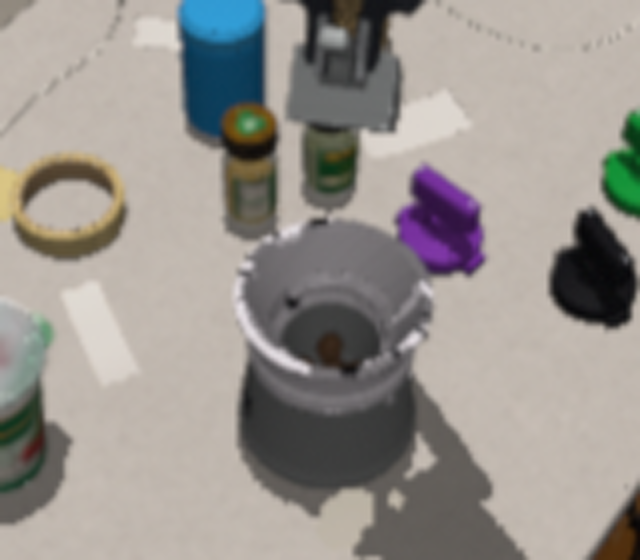

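Converted, -0.825 rad / 1.5708 = -0.5252.

Emit:
shift_gripper([
  {"sx":0.015,"sy":0.003,"sz":0.012,"ry":-0.0637,"jaw":0},
  {"sx":0.05,"sy":0.009,"sz":0.045,"ry":-0.1592,"jaw":0},
  {"sx":0.09,"sy":0.016,"sz":0.08,"ry":-0.2546,"jaw":0},
  {"sx":0.13,"sy":0.023,"sz":0.115,"ry":-0.3501,"jaw":0},
  {"sx":0.17,"sy":0.031,"sz":0.15,"ry":-0.4456,"jaw":0},
  {"sx":0.21,"sy":0.039,"sz":0.185,"ry":-0.5252,"jaw":0},
  {"sx":0.245,"sy":0.046,"sz":0.216,"ry":-0.5252,"jaw":0},
  {"sx":0.268,"sy":0.0496,"sz":0.2367,"ry":-0.5252,"jaw":0},
  {"sx":0.268,"sy":0.0496,"sz":0.2367,"ry":-0.5252,"jaw":0},
])

```text
time: 12.7
eef_pos: [0.4424, 0.2258, 0.2047]
tcp_rot: [0.508, 0.823, -0.137, 0.214]
contact_force: [-0.6, -0.4, 0.6]
opening: 0.166
finger_force: 78.1
```

Run:
```python
from h import *
import pickle
a=pickle.load(open('X.pkl','rb'));X=(a[0],R.from_quat(a[1]))
Rs=R.from_euler('z',-63.7,degrees=True)
print([ (z,rel(*tcp((np.array([0.4754,0.1593,z]),Rs),X))) for z in (0.02,0.0)])
c=save('top','t5.png'); T=ctrl.mark_of('top','nutmeg_1'); print([(np.round(q['position'],3).tolist(),round(q['conf'],2)) for q in T])
t=cv2.imread('pics/t5.png'); s=save('scene','s5.png'); s=cv2.imread('pics/s5.png')
print([(np.round(q['position'],3).tolist(),round(q['conf'],2)) for q in ctrl.mark_of('scene','nutmeg_1')])
k=lambda i,u,v,r:cv2.resize(i[v-r:v+r,u-r:u+r],(390,390),interpolation=cv2.INTER_CUBIC)
cv2.imwrite('pics/c5.png',np.hstack([k(t,332,222,34),k(t,245,240,45)]))
```

```text
[(0.02, [0.0746, 0.0036, 0.1371, -0.0098, -0.0104, 0.0065]), (0.0, [0.0845, 0.0037, 0.1545, -0.0098, -0.0104, 0.0065])]
[([0.554, -0.087, 0.061], 0.5), ([0.542, -0.077, 0.059], 0.5), ([0.528, -0.095, 0.08], 0.47), ([0.558, -0.112, 0.066], 0.41), ([0.541, -0.097, 0.065], 0.41)]
[([0.558, -0.11, 0.059], 0.59)]
```

View pics/c5.png

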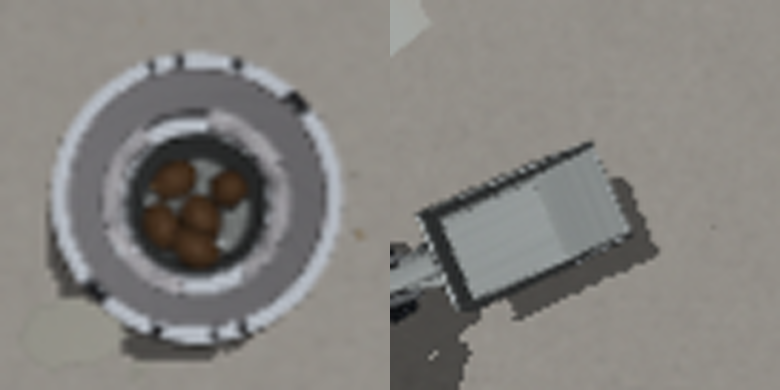

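All five nutmegs lie in the chamber (around crop 195,215) and the scoop is empty. Setting it down.

Converted, -0.01 rad / 1.5708 = -0.0064.

Emit:
shift_gripper([
  {"sx":0.01,"sz":0.02,"ry":-0.0032,"jaw":0},
  {"sx":0.03,"sy":0.001,"sz":0.055,"rx":-0.0032,"ry":-0.0064,"rz":0.0019,"jaw":0},
  {"sx":0.05,"sy":0.002,"sz":0.092,"rx":-0.0064,"ry":-0.0064,"rz":0.0041,"jaw":0},
  {"sx":0.0665,"sy":0.003,"sz":0.123,"rx":-0.0064,"ry":-0.0064,"rz":0.0041,"jaw":0},
  {"sx":0.0746,"sy":0.0036,"sz":0.137,"rx":-0.0064,"ry":-0.0064,"rz":0.0041,"jaw":0},
  {"sx":0.08,"sy":0.0037,"sz":0.147,"rx":-0.0064,"ry":-0.0064,"rz":0.0041,"jaw":0},
  {"sx":0.0835,"sy":0.0037,"sz":0.1525,"rx":-0.0064,"ry":-0.0064,"rz":0.0041,"jaw":0},
  {"sx":0.0845,"sy":0.0037,"sz":0.1545,"rx":-0.0064,"ry":-0.0064,"rz":0.0041,"jaw":0},
  {"sx":0.0845,"sy":0.0037,"sz":0.1545,"rx":-0.0064,"ry":-0.0064,"rz":0.0041,"jaw":0},
])

```text
time: 14.02
eef_pos: [0.4499, 0.2246, 0.0327]
tcp_rot: [0.51, 0.82, -0.132, 0.224]
contact_force: [-0.1, 1.0, -1.2]
opening: 0.166
finger_force: 78.1
```

Emit:
shift_gripper([
  {"jaw":0},
])

```text
time: 14.15
eef_pos: [0.4498, 0.2246, 0.0327]
tcp_rot: [0.51, 0.82, -0.132, 0.224]
contact_force: [0.2, -0.6, -1.4]
opening: 0.167
finger_force: 78.1
```

Run:
```python
from h import *
import pickle
a=pickle.load(open('X.pkl','rb'));X=(a[0],R.from_quat(a[1]))
s=ctrl.get_state();S=R.from_quat(s['tcp_rot'])*X[1].inv(); o=s['eef_pos']-S.apply(X[0]); print(o,S.as_euler('ZYX',degrees=True))
print(rel(*tcp((np.array([0.4754,0.1593,0]),R.from_euler('z',-63.7,degrees=True)),X)))
```

```text
[0.47973863 0.1592809  0.00410099] [-6.38020953e+01 -5.18014765e-02  5.18909789e-01]
[0.0037, -0.0038, 0.0025, 0.0069, 0.0009, -0.0061]
```

Converted, 0.004 rad / 1.5708 = 0.0025.

Emit:
shift_gripper([
  {"sx":0.001,"sz":0.0018,"rx":0.0025,"rz":-0.0019,"jaw":0},
  {"sx":0.0022,"sz":0.0038,"rx":0.0045,"rz":-0.0038,"jaw":0},
  {"sx":0.0022,"sz":0.0038,"rx":0.0045,"rz":-0.0038,"jaw":0},
])

```text
time: 14.52
eef_pos: [0.4497, 0.2246, 0.0288]
tcp_rot: [0.509, 0.82, -0.136, 0.222]
contact_force: [-4.5, 1.1, 6.2]
opening: 0.169
finger_force: 79.2
```

Emit:
shift_gripper([
  {"jaw":0.2},
  {"jaw":0.4},
  {"jaw":0.5},
  {"jaw":0.55},
])

```text
time: 15.02
eef_pos: [0.4494, 0.2242, 0.0275]
tcp_rot: [0.509, 0.821, -0.136, 0.222]
contact_force: [1.0, 0.3, 0.4]
opening: 0.549
finger_force: 0.0
```

Converted, 0.25 rad / 1.5708 = 0.1592.

Emit:
shift_gripper([
  {"sz":-0.03,"jaw":0.55},
  {"sz":-0.08,"jaw":0.7},
  {"sz":-0.13,"ry":0.0637,"jaw":1},
  {"sz":-0.18,"ry":0.1592,"jaw":1},
  {"sz":-0.2,"ry":0.2546,"jaw":1},
  {"sz":-0.2,"ry":0.331,"jaw":1},
])

```text
time: 15.78
eef_pos: [0.4054, 0.3153, 0.2038]
tcp_rot: [0.526, 0.851, 0.003, 0.003]
contact_force: [-0.0, -0.3, -0.5]
opening: 1.0
finger_force: 0.0
```

Run:
```python
from h import *
print(rel([0.449,-0.316,0.22],pose(150)))
for k in ('scene','top'):
    ctrl.read_camera(k); print([(q,[(np.round(v['position'],3).tolist(),round(v['conf'],2)) for v in ctrl.mark_of(k,q)]) for q in ('scoop','scoop_grip','scoop_lip')])
```

```text
[-0.5843, -0.2429, -0.0171, 0.0079, 0.0046, -0.584]
[('scoop', [([0.482, 0.163, -0.004], 0.82)]), ('scoop_grip', []), ('scoop_lip', [([0.502, 0.11, 0.011], 0.61), ([0.555, -0.108, 0.062], 0.54)])]
[('scoop', [([0.482, 0.159, 0.002], 0.93)]), ('scoop_grip', [([0.444, 0.235, 0.042], 0.69)]), ('scoop_lip', [([0.504, 0.116, 0.009], 0.74)])]
```

Converted, -0.05 rad / 1.5708 = -0.0318.

Emit:
shift_gripper([
  {"sx":-0.04,"sy":0.005,"sz":-0.02,"jaw":1},
  {"sx":-0.095,"sz":-0.04,"rz":-0.0318,"jaw":1},
  {"sx":-0.15,"sy":-0.02,"sz":-0.05,"rz":-0.0637,"jaw":1},
  {"sx":-0.205,"sy":-0.04,"sz":-0.06,"rz":-0.1019,"jaw":1},
  {"sx":-0.26,"sy":-0.06,"sz":-0.06,"rz":-0.1401,"jaw":1},
  {"sx":-0.315,"sy":-0.085,"sz":-0.06,"rz":-0.1783,"jaw":1},
  {"sx":-0.37,"sy":-0.11,"sz":-0.06,"rz":-0.2165,"jaw":1},
  {"sx":-0.425,"sy":-0.14,"sz":-0.06,"rz":-0.2546,"jaw":1},
  {"sx":-0.475,"sy":-0.17,"sz":-0.05,"rz":-0.2928,"jaw":1},
  {"sx":-0.525,"sy":-0.205,"sz":-0.04,"rx":0.0025,"ry":0.0013,"rz":-0.331,"jaw":1},
])

```text
time: 17.42
eef_pos: [0.4544, -0.2487, 0.2428]
tcp_rot: [0.289, 0.957, -0.003, 0.001]
contact_force: [0.5, 0.0, -0.3]
opening: 0.997
finger_force: 0.0
```

Emit:
shift_gripper([
  {"jaw":1},
])

```text
time: 17.55
eef_pos: [0.4534, -0.25, 0.2416]
tcp_rot: [0.293, 0.956, -0.003, -0.0]
contact_force: [-0.2, -0.1, -0.9]
opening: 1.002
finger_force: 0.0
```

Run:
```python
from h import *
c=save('wrist','w3.png')
print([(np.round(v['position'],3).tolist(),round(v['conf'],2)) for q in ('lid','lid_bar') for v in ctrl.mark_of('wrist',q)])
print(rel([0.449,-0.316,0.15],pose(150)),rel([0.449,-0.316,0.0333],pose(150)))
for m in ctrl.masks_of('wrist','lid'):
    r=m['region'].astype(np.uint8); ys,xs=np.nonzero(r); col=c['pixels'][ys,xs].mean(0); print(m['conf'],xs.mean(),ys.mean(),col.round())
```

```text
[([0.465, -0.436, -0.003], 0.86), ([0.45, -0.315, 0.001], 0.64), ([0.568, -0.285, 0.0], 0.61), ([0.524, -0.092, 0.074], 0.47), ([0.446, -0.317, 0.053], 0.86), ([0.471, -0.434, 0.049], 0.85), ([0.573, -0.288, 0.051], 0.55)]
[-0.0337, -0.0607, 0.0933, -0.0041, 0.0024, -0.065] [-0.0334, -0.0602, 0.21, -0.0041, 0.0024, -0.065]
0.92 195.76315789473685 251.95394736842104 [17. 89. 36.]
0.77 352.48971722365036 269.3570051413882 [ 87.  39. 114.]
0.73 268.33254716981133 198.92688679245282 [24. 24. 26.]
```

View pics/w3.png

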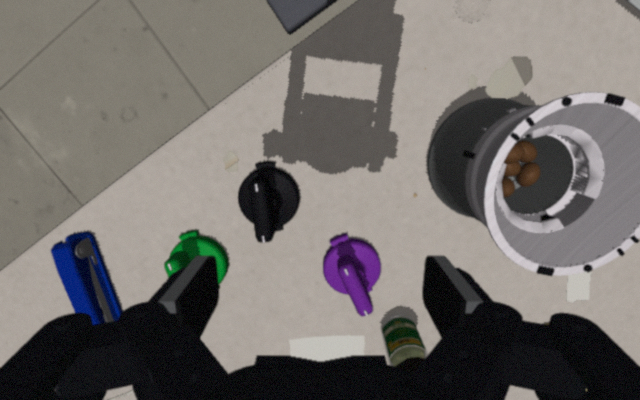

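Run:
```python
from h import *
c=ctrl.read_camera('wrist'); im=c['pixels'].copy()
P=ray(c,[[262.5,180],[264,240]],0.068); q=P[1]-P[0]; print(P,np.degrees(np.arctan2(q[1],q[0])),np.hypot(*q[:2]))
cr=im[150:260,210:320][:,:,::-1].astype(float)*2.5; a=cv2.resize(np.clip(cr,0,255).astype(np.uint8),(440,440),interpolation=cv2.INTER_CUBIC)
g=cv2.resize(im[80:290,430:640][:,:,::-1],(440,440),interpolation=cv2.INTER_CUBIC)[:,:355]
cv2.imwrite('pics/c6.png',np.hstack([a,g]))
```

```text
[[ 0.42504229 -0.29151524  0.068     ]
 [ 0.47473231 -0.32607018  0.068     ]] -34.81513691864425 0.06052389136537216
```

View pics/c6.png

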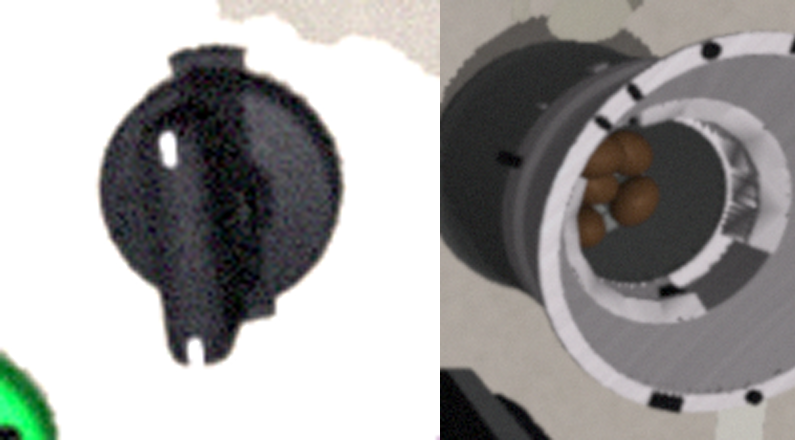

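Run:
```python
from h import *
c=ctrl.read_camera('wrist')
f=lambda P:(P.round(4).tolist(),np.degrees(np.arctan2(*(P[1]-P[0])[1::-1])),np.linalg.norm(P[1]-P[0]))
w=lambda l:[[210+u/4-.4,150+v/4-.4] for u,v in l]
print(f(ray(c,w([(168,148),(195,350)]),0.068)))
print(f(np.vstack([ray(c,w([(207,46)]),0.010),ray(c,w([(221,185)]),0.016)])))
print('disc',ray(c,w([(221,185)]),0.016))
# rim marks, wrist view: crop2 origin (430,80), scale 440/210
k=210/440
g=lambda l:[[430+u*k,80+v*k] for u,v in l]
M=ray(c,g([(603,122),(634,90),(711,49),(666,402),(754,397)]) if 0 else g([(603-440,122),(634-440,90),(711-440,49),(666-440,402),(754-440,397)]),0.150)
for m in M: v=m-H; print(m[:2].round(4),np.degrees(np.arctan2(v[1],v[0])).round(1),np.hypot(*v[:2]).round(4))
```

```text
([[0.4247, -0.3039, 0.068], [0.4694, -0.3289, 0.068]], np.float64(-29.2086449332875), np.float64(0.0512767468523866))
([[0.4121, -0.2954, 0.01], [0.4454, -0.3136, 0.016]], np.float64(-28.75844331380569), np.float64(0.038428929013442754))
disc [[ 0.44541615 -0.31363625  0.016     ]]
[ 0.4871 -0.1134] -161.7 0.062
[ 0.4834 -0.1004] -174.1 0.0629
[ 0.4854 -0.0738] 161.5 0.0639
[ 0.5922 -0.137 ] -43.0 0.0631
[ 0.609  -0.1086] -13.0 0.0647
```

Run:
```python
from h import *
print(rel([0.4475,-0.3155,0.12],pose(151)),rel([0.4475,-0.3155,0.035],pose(151)))
```

```text
[-0.0318, -0.0616, 0.1239, -0.0044, 0.0037, -0.0806] [-0.0315, -0.0613, 0.2089, -0.0044, 0.0037, -0.0806]
```

Units first: turns go in shares of pi/2 rad. So -0.08 rad / 1.5708 = -0.0509.

Emit:
shift_gripper([
  {"sx":-0.014,"sy":-0.027,"sz":0.03,"rx":-0.0013,"ry":0.0013,"rz":-0.0255,"jaw":0.8},
  {"sx":-0.0318,"sy":-0.0616,"sz":0.065,"rx":-0.0028,"ry":0.0024,"rz":-0.0509,"jaw":0.65},
  {"sx":-0.0318,"sy":-0.0616,"sz":0.115,"rx":-0.0028,"ry":0.0024,"rz":-0.0509,"jaw":0.65},
  {"sx":-0.0318,"sy":-0.0615,"sz":0.15,"rx":-0.0028,"ry":0.0024,"rz":-0.0509,"jaw":0.65},
  {"sx":-0.0316,"sy":-0.0615,"sz":0.185,"rx":-0.0028,"ry":0.0024,"rz":-0.0509,"jaw":0.65},
  {"sx":-0.0315,"sy":-0.0613,"sz":0.209,"rx":-0.0028,"ry":0.0024,"rz":-0.0509,"jaw":0.65},
  {"sx":-0.0315,"sy":-0.0613,"sz":0.209,"rx":-0.0028,"ry":0.0024,"rz":-0.0509,"jaw":0.65},
])

```text
time: 18.73
eef_pos: [0.4461, -0.3145, 0.0328]
tcp_rot: [0.251, 0.968, 0.001, -0.002]
contact_force: [-0.4, 0.4, 0.2]
opening: 0.652
finger_force: 0.0
```

Emit:
shift_gripper([
  {"jaw":0},
  {"jaw":0},
  {"jaw":0},
  {"jaw":0},
], squeeze=60)

```text
time: 19.23
eef_pos: [0.4479, -0.3175, 0.0368]
tcp_rot: [0.252, 0.968, -0.001, 0.001]
contact_force: [0.5, 2.3, 6.6]
opening: 0.224
finger_force: 58.5
```

Run:
```python
from h import *
s=ctrl.get_state(); print(R.from_quat(s['tcp_rot']).as_euler('ZYX',degrees=True))
print(rel([0.4475,-0.3155,0.2],pose(151)))
```

```text
[ 1.50829797e+02  1.51979994e-01 -1.79979669e+02]
[0.0009, 0.0015, -0.1632, -0.0004, 0.0027, -0.003]
```

Emit:
shift_gripper([
  {"sz":-0.02,"jaw":0},
  {"sz":-0.06,"jaw":0},
  {"sz":-0.11,"jaw":0},
  {"sz":-0.16,"jaw":0},
  {"sz":-0.2,"jaw":0},
  {"sz":-0.21,"jaw":0},
  {"sz":-0.21,"jaw":0},
])

```text
time: 20.1
eef_pos: [0.4466, -0.3167, 0.244]
tcp_rot: [0.252, 0.968, 0.0, -0.0]
contact_force: [0.1, 0.3, -2.5]
opening: 0.224
finger_force: 58.8
```

Run:
```python
from h import *
print(rel([0.5465,-0.0935,0.235],pose(193.7)))
for k in ('scene','top'):
    ctrl.read_camera(k); print([(np.round(v['position'],3).tolist(),round(v['conf'],2)) for v in ctrl.mark_of(k,'lid')+ctrl.mark_of(k,'throat')+ctrl.mark_of(k,'hopper')])
```

```text
[0.0215, 0.2435, 0.0091, 0.0003, -0.0005, -0.7482]
[([0.443, -0.315, 0.207], 0.89), ([0.57, -0.281, -0.002], 0.88), ([0.465, -0.436, 0.004], 0.6), ([0.611, -0.11, 0.149], 0.4), ([0.542, -0.094, 0.098], 0.81), ([0.545, -0.095, 0.153], 0.62)]
[([0.569, -0.286, 0.001], 0.57), ([0.446, -0.315, 0.207], 0.55), ([0.526, -0.096, 0.076], 0.25), ([0.547, -0.093, 0.093], 0.87), ([0.547, -0.097, 0.144], 0.7), ([0.448, -0.315, 0.256], 0.46)]
```

Converted, -0.748 rad / 1.5708 = -0.4762.

Emit:
shift_gripper([
  {"sx":0.002,"sy":0.02,"rz":-0.0509,"jaw":0},
  {"sx":0.006,"sy":0.06,"rz":-0.1273,"jaw":0},
  {"sx":0.01,"sy":0.105,"rz":-0.2165,"jaw":0},
  {"sx":0.014,"sy":0.15,"rz":-0.3056,"jaw":0},
  {"sx":0.017,"sy":0.195,"rz":-0.3947,"jaw":0},
  {"sx":0.02,"sy":0.23,"sz":0.004,"rz":-0.4584,"jaw":0},
  {"sx":0.0215,"sy":0.2435,"sz":0.009,"rz":-0.4762,"jaw":0},
  {"sx":0.0215,"sy":0.2435,"sz":0.009,"rz":-0.4762,"jaw":0},
  {"sx":0.0215,"sy":0.2435,"sz":0.009,"rz":-0.4762,"jaw":0},
])

```text
time: 21.62
eef_pos: [0.5464, -0.0947, 0.2355]
tcp_rot: [-0.118, 0.993, -0.0, -0.0]
contact_force: [0.4, 0.7, -1.0]
opening: 0.228
finger_force: 58.9
```

Run:
```python
from h import *
print(rel([0.5465,-0.0935,0.235],pose(193.7)))
for k in ('scene','top','scene','top'):
    ctrl.read_camera(k); print([(n,np.round(v['position'],3).tolist(),round(v['conf'],2)) for n in ('lid','throat','hopper') for v in ctrl.mark_of(k,n) if abs(v['position'][1]+.094)<.03 ])
```

```text
[-0.0003, 0.0011, 0.0005, -0.0001, -0.0008, -0.0018]
[('lid', [0.54, -0.095, 0.2], 0.77), ('throat', [0.608, -0.112, 0.152], 0.74), ('throat', [0.539, -0.092, 0.093], 0.66), ('hopper', [0.547, -0.096, 0.152], 0.71), ('hopper', [0.545, -0.092, 0.252], 0.18)]
[('lid', [0.548, -0.092, 0.199], 0.46), ('throat', [0.55, -0.093, 0.094], 0.7), ('hopper', [0.547, -0.096, 0.145], 0.62)]
[('lid', [0.542, -0.094, 0.2], 0.88), ('lid', [0.544, -0.09, 0.251], 0.66), ('throat', [0.539, -0.091, 0.093], 0.66), ('hopper', [0.548, -0.094, 0.153], 0.66)]
[('lid', [0.548, -0.096, 0.205], 0.56), ('lid', [0.546, -0.091, -0.001], 0.19), ('throat', [0.548, -0.094, 0.093], 0.84), ('hopper', [0.547, -0.094, 0.146], 0.76)]
```

Emit:
shift_gripper([
  {"sy":0.001,"sz":0.02,"jaw":0},
  {"sy":0.001,"sz":0.045,"jaw":0},
  {"sy":0.001,"sz":0.065,"jaw":0},
  {"sy":0.001,"sz":0.0735,"jaw":0},
  {"sy":0.001,"sz":0.0735,"jaw":0},
])

```text
time: 23.05
eef_pos: [0.5458, -0.0925, 0.1608]
tcp_rot: [-0.119, 0.993, 0.001, -0.001]
contact_force: [0.1, -0.5, -0.7]
opening: 0.225
finger_force: 58.9
```

Emit:
shift_gripper([
  {"sz":0.005,"jaw":0},
  {"sz":0.01,"jaw":0},
  {"sz":0.015,"jaw":0},
  {"sz":0.015,"jaw":0},
])

```text
time: 23.55
eef_pos: [0.5461, -0.0926, 0.1466]
tcp_rot: [-0.119, 0.993, 0.0, -0.001]
contact_force: [-0.0, -0.1, -1.6]
opening: 0.222
finger_force: 58.9
```

Emit:
shift_gripper([
  {"sz":0.005,"jaw":0},
  {"sz":0.01,"jaw":0},
  {"sz":0.0135,"jaw":0},
  {"sz":0.0145,"jaw":0},
  {"sz":0.0145,"jaw":0},
])

```text
time: 24.18
eef_pos: [0.5464, -0.0927, 0.1329]
tcp_rot: [-0.119, 0.993, 0.0, -0.0]
contact_force: [-0.4, 1.0, 1.6]
opening: 0.222
finger_force: 59.3
```

Emit:
shift_gripper([
  {"sz":0.0005,"jaw":0},
  {"sz":0.0005,"jaw":0},
], squeeze=90)

```text
time: 24.42
eef_pos: [0.5469, -0.0929, 0.133]
tcp_rot: [-0.119, 0.993, -0.0, 0.0]
contact_force: [-2.2, 0.6, 5.0]
opening: 0.204
finger_force: 88.2
```

Run:
```python
from h import *
for k in ('scene','top'):
    ctrl.read_camera(k); print([(n,np.round(v['position'],3).tolist(),round(v['conf'],2)) for n in ('lid','lid_bar') for v in ctrl.mark_of(k,n) if abs(v['position'][1]+.094)<.03 ])
s=ctrl.get_state(); print(R.from_quat(s['tcp_rot']).as_euler('ZYX',degrees=True),s['wrist_torque'])
```

```text
[('lid', [0.543, -0.091, 0.093], 0.57), ('lid', [0.539, -0.094, 0.099], 0.56), ('lid_bar', [0.544, -0.089, 0.148], 0.87)]
[('lid', [0.548, -0.092, 0.094], 0.58), ('lid_bar', [0.545, -0.094, 0.147], 0.63)]
[-1.66303251e+02  3.22713684e-02 -1.79979788e+02] [ 0.12495856  0.40767308 -0.04515388]
```

Emit:
shift_gripper([
  {"rz":0.0318,"jaw":0},
  {"rz":0.0637,"jaw":0},
  {"rz":0.1019,"jaw":0},
  {"rz":0.1401,"jaw":0},
  {"rz":0.1783,"jaw":0},
  {"rz":0.1783,"jaw":0},
])

```text
time: 25.48
eef_pos: [0.5475, -0.0932, 0.133]
tcp_rot: [0.02, 1.0, -0.0, 0.001]
contact_force: [0.2, -0.2, 5.3]
opening: 0.207
finger_force: 88.3
```

Run:
```python
from h import *
s=ctrl.get_state(); print(R.from_quat(s['tcp_rot']).as_euler('ZYX',degrees=True),s['wrist_torque'])
```

```text
[ 1.77692472e+02  1.49805990e-01 -1.79946292e+02] [-0.11223153 -0.05361622  0.03974119]
```

Converted, 0.245 rad / 1.5708 = 0.156.

Emit:
shift_gripper([
  {"rz":0.0382,"jaw":0},
  {"rz":0.0764,"jaw":0},
  {"rz":0.1146,"jaw":0},
  {"rz":0.1496,"jaw":0},
  {"rz":0.156,"jaw":0},
  {"rz":0.156,"jaw":0},
  {"rz":0.156,"jaw":0},
])

```text
time: 26.35
eef_pos: [0.5474, -0.0936, 0.133]
tcp_rot: [0.142, 0.99, -0.001, 0.001]
contact_force: [0.1, -1.6, 5.7]
opening: 0.204
finger_force: 88.5
```

Run:
```python
from h import *
s=ctrl.get_state(); print(R.from_quat(s['tcp_rot']).as_euler('ZYX',degrees=True),s['wrist_torque'])
c=save('scene','s9.png'); t=save('top','t9.png')
print([(n,np.round(v['position'],3).tolist(),round(v['conf'],2)) for n in ('lid','scoop') for v in ctrl.mark_of('scene',n)])
im=lambda x:cv2.imread('pics/'+x)
cv2.imwrite('pics/c9.png',np.hstack([cv2.resize(im('s9.png')[130:240,270:380],(390,390),interpolation=cv2.INTER_CUBIC),cv2.resize(im('t9.png')[180:270,285:375],(390,390),interpolation=cv2.INTER_CUBIC)]))
```

```text
[ 1.63707056e+02  1.49257259e-01 -1.79934454e+02] [-0.44943657 -0.00378956  0.16632119]
[('lid', [0.568, -0.284, 0.001], 0.58), ('lid', [0.544, -0.094, 0.096], 0.55), ('lid', [0.482, 0.166, -0.004], 0.35), ('scoop', [0.481, 0.164, -0.005], 0.74), ('scoop', [0.714, -0.218, 0.0], 0.74), ('scoop', [0.546, -0.094, 0.094], 0.22)]
```

View pics/c9.png

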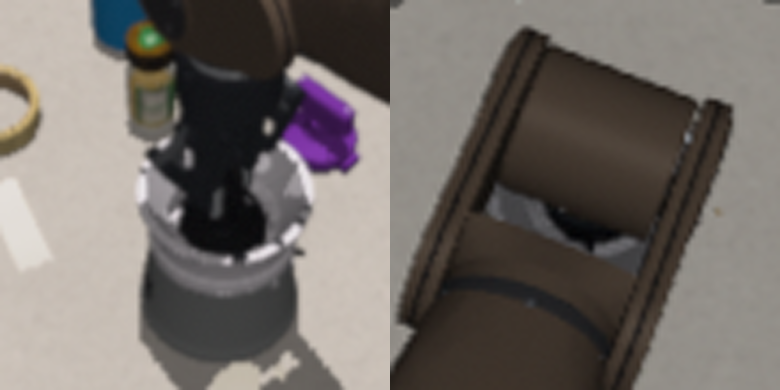

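The lid is seated in the throat at about 30° of turn, gripped, with a spring torque of about 0.1–0.17 N m. The scoop stands upright and has been let go, so I'm handing in.

```bash
python3 -c "
from plant import ctrl
print(ctrl.sign_off())"
```

```text
the job is handed in; nothing more can be done
None
```

I handed the job in at about 26 s, and the sign-off returned no verdict: all five nutmegs are in the chamber, the empty scoop stands upright on the worktop, and the lid is seated and still gripped at pulse (about 30° clockwise), not clicked into the lock.

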